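# Rock a stuck reagent bottle out of a dry-block incubator

### The arm

A 6-joint arm with a two-finger parallel gripper is mounted at the origin on the work surface. World frame = base frame: x ahead of the robot, y to its left, z up, the work surface at z = 0. Lengths are in m, angles in rad, forces in N, time in s.
With the tool pointing down it reaches from about 0.425 to 0.925 m from the base axis. Payload 12.5 kg.
Tool frame: the origin (TCP) lies between the finger pads; the fingertips stand 25 mm ahead of it and the grasp point (between the pads) lies 6 mm ahead of it; z points along the fingers, y is the direction in which the jaws open and shut (so a half turn about z gives the same grasp; the last joint's range is limited). The gripper opens to 85 mm and grips with 20 to 120 N. Pads are 22 mm wide; open, the fingers measure 114 mm over their backs; the gripper's body (76 mm by 85 mm) begins 54 mm behind the grasp point. The pads swing forward as they close: fully open they stand 13 mm farther back than shut.
Start: joints at [-1.256, 0.491, 1.559, -0, 1.092, -0.106], TCP at [0.255, -0.57, 0.256] pointing down, gripper open.
Joint ranges: [-3.1, 3.1], [-0.84, 2.19], [0.05, 2.79], [-1.13, 4.28], [0.06, 2.93], [-2.69, 2.69]. Speed limits (rad/s): [2.22, 2.22, 2.79, 3.14, 3.14, 3.14].

### API

Orientations are given as [roll, pitch, yaw] about the fixed x, y, z axes, in that order (R = Rz(yaw) Ry(pitch) Rx(roll)).
In Python, from bench import * gives the robot as it stands.
- The arm moves only by the tool servo_tool, never from a script. Its argument "steps" is a list of rows, each a list of 7 numbers: the shift along the world's x, y, z in mm, then the turn, a rotation vector about the world's x, y, z in rad, then the closure in counts, from 0 (fully open) to 255 (shut). A call has exactly 5 rows; each row shifts and turns the pose as measured when the row begins; what a row does not reach is not made up. A row lasts 1/8 s, in which the tool goes at most 62.5 mm and 10.7 degrees, less where a joint would pass 70% of its speed; a pose out of reach is approached as far as the arm can. A call is refused whole if a number of a shift passes 62.5 or a number of a turn 0.188, either way. A call with a gripper value outside its range is refused whole. The fingers move at their own pace and stop on an object; "force" is the grip in N (left out, the last holds). Time passes only in rows, so rows that do not move let the fingers close, or fill a call up. It gives the time, the measured TCP pose, the force and the opening at its end, in the units of the state.
- state(): the state, without advancing time (a new reading comes with each control period).
- read_camera(name): name is "scene" or "top" or "wrist"; returns the picture (384x512x3 uint8, red, green, blue); there is no depth.
- calibration(name): a dict with "fovy" (degrees; the focal length in pixels is half the picture's height over the tangent of half this angle, whatever the lens; pixels are square), "cx", "cy" (the principal point, pixels), "k1" (the pictures are not rectified: a ray, as slopes to the right and down, at radius r is drawn at 1 + k1 r^2 times it, then the intrinsics apply), "pose" (4x4, takes a point from camera to world coordinates); the wrist camera has in their place "mount" (4x4, takes a point from camera to tool coordinates, whose origin is the TCP and whose axes are the flange's). Camera axes: x right, y down, z forward; pixel columns grow to the right and rows downward; lengths in m; the calibration is good to about 2 mm. A picture is of the moment at which its call begins: read the wrist's pose just before it. calibration takes no time and is no camera call.
- job_done(): hands the job in, once; it reports no verdict.
Trained networks look in the newest picture that a camera, given by its name, has taken for a name from the list of things; names that differ only in an ending like _2 or _b are one class to them, and where a whole thing is asked for, a point or a joint stands for the part that bears it (a point fixed in the world has none). Each returns a list of dicts, best first, with "conf" (0 to 1); they miss things now and then, are a little off and sometimes report something else, mostly with a low value. They report only what shows in the picture. A call takes as long as a camera call. They do not tell look-alikes from the thing itself.
- find_in(camera, target): "pixel" ([row, column] in pixels, amid what is visible of it).
- regions_of(camera, target): "region" (384x512 bool, what is visible of it) and "pixel" ([row, column] in pixels, amid what is visible of it).
- place_of(camera, target): "pixel" ([row, column] in pixels: a listed point, or the origin of a listed thing).
The state is a dict: "t": time; "joints": joint angles; "dq": joint speeds; "tau": joint torques, N m; "ee_pos": TCP position; "tcp_rot": TCP orientation; "force": force on the tool from outside, world axes, zero at the start; "moment": the same for the moment, N m; "width": finger opening in m.
Only numpy, scipy, OpenCV 4.12 (cv2) and the standard library are available. Lean on these libraries where they do the work, as an engineer would, in place of code of your own. Each camera call takes 0.05 s, during which the arm holds its last target. There are 200 camera calls.

### The job

The flat white reagent bottle has stuck fast in the dry-block incubator, and a straight pull would bring the whole aluminium block up with it. Work it free by rocking it from side to side with only a light upward pull: feel how far it gives each way, as the liner in its bay sits crooked, and do not lever it hard against the liner or lift the block out of its seat. Then set the bottle down gently, standing upright in the shallow steel tray, let go, and leave the jar, the beaker and the tip box where they are.

Things in the scene. Friction and masses are not known exactly. Their poses are not given: they have to be found in the camera images.
- bottle: flat white plastic reagent bottle, about 120 g, starting upright with its foot on the bay's floor. Origin: centre of the underside; z up, x along its broad side. Foot 16 (x) by 12 mm (y) up to z 20; body 34 (x) by 18 mm (y) with flat sides, z 20 to 90; round grey cap 17 mm across, z 90 to 102. 50 mm of the body, plus the cap, stand clear of the block
- incubator: dry-block incubator, fixed to the bench: white housing 160 mm (x) by 170 mm (y), 80 mm high, with a red control panel on its -x side (28 mm deep, 45 mm high). Origin: centre of its underside, z up. Its axes are parallel to the bottle's at the start
- bay_mouth (a point): centre of the bay's opening in the flat top (110 by 120 mm) of the aluminium block, 85 mm above the bench when seated; rises with the block. The bay is 46 mm long (incubator's x), 26 mm wide (y), 40 mm deep
- pinch (a point): midpoint between two rubber pads on the bay's y sides, 10 mm below its mouth; 30 mm above the bottle's underside at the start. Each pad, 24 mm wide (x), reaches 20 mm down from the mouth; they pinch the lowest 20 mm of the bottle's body along y with about 20 N, so it is free once risen 20 mm. The bottle can rock about the incubator's y axis through this point, not about x
- liner: origin: the same pinch point. Inside the bay a dark steel liner stops the bottle's rocking hard at both ends of a free range of 0.44 rad; it sits crooked, so the middle of that range is up to 0.2 rad off upright either way (feel for it). Turning takes 0.2 to 0.5 N m about the pinch and climbs steeply at the liner; some 0.05 rad beyond first touch the limit of 60 N of contact in all is reached
- block (a joint): lift of the loose aluminium block off its seat, m: 0 seated, stop at 0.03; over 0.008 counts as out. It lifts at about 9 to 15 N of pull and sinks back when eased; a straight pull frees the bottle only beyond that. The pads twist elastically for about 0.1 rad either way, then slip; only while slipping does a light pull let the bottle creep up, about 1 mm per full swing; small swings gain little
- tray: shallow open steel tray, 170 mm (x) by 140 mm (y), walls 5 mm thick and 22 mm high, floor 5 mm thick, heavy. Origin: centre of its underside, z up. Empty at the start
- jar: bystander: amber glass jar with a black cap, 48 mm across, 75 mm tall; origin at the centre of its underside
- beaker: bystander: small clear glass beaker, 52 mm across, 70 mm tall; origin at the centre of its underside
- tipbox: bystander: pipette-tip box, blue with a white lid, 75 by 60 mm, 50 mm high; origin at the centre of its underside
Mind the look-alikes: they are no part of the job. What is shaped like the bottle but black or blue is not meant.

How it is judged:
On the way:
1. the bottle is lifted clear of the bay, with the block left in its seat (z of bottle in the frame of incubator above 0.095 m and value of joint block below 0.003 m), for 0.1 s.
At the end, for the whole second after the job is handed in: the bottle stands upright (within 0.12 rad) on the tray's floor, inside its walls, at rest and let go; the aluminium block is down in its seat (within 2 mm) (x of bottle in the frame of tray between -0.08 and 0.08 m and y of bottle in the frame of tray between -0.065 and 0.065 m and z of bottle in the frame of tray below 0.009 m and angle between bottle's own z axis and vertical below 0.12 rad and linear speed of bottle below 0.02 m/s and value of joint block below 0.002 m); the robot touches nothing.
It fails at once if the aluminium block is lifted more than 8 mm off its seat (value of joint block above 0.008 m).
It fails at once if the bottle is levered against the hard liner with more than 60 N of contact force in all (contact force between bottle and liner above 60 N).
It fails at once if the bottle is dropped or falls (moving faster than 0.45 m/s while not held) (linear speed of bottle above 0.45 m/s and contact force between the fingers and bottle below 0.2 N).
It fails at once if the jar, the beaker or the tip box is moved by more than 20 mm or tipped over (distance of any of jar, beaker, tipbox from where it was at the start of the episode above 0.02 m or angle between any of jar, beaker, tipbox's own z axis and vertical above 0.3 rad).
It also fails if it takes over 72 s, if anything falls off the work surface, if the arm or the gripper's body presses on something with over 40 N, if the wrist force passes 120 N, or if a joint passes its speed limit or range.

## Working session

There is one attempt and no reset: what is moved stays moved. The work goes in short steps, Python scripts to look and compute and a tool call to move; the robot and the scene stay as the last step left them, time stands still between calls to the robot, and variables do not carry over. Pictures are saved under pics/ and viewed, on a budget of 10 in all, crops included, one or two more only if the job needs it, and the job is handed in when it is done.

Besides the shell and the picture viewer there is one more tool, called after "Call:" by a JSON object that holds its "method" and its "body". servo_tool: Moves the arm, as the interface text tells. Its arguments: {"type":"object","properties":{"steps":{"type":"array"},"force":{"type":"number"}},"required":["steps"]}

```bash
ls; mkdir -p pics; cat > h.py <<'E'
from bench import *
import numpy as np, cv2
from scipy.spatial.transform import Rotation as R
def K(c):
    f=192/np.tan(np.radians(c["fovy"])/2); return np.array([[f,0,c["cx"]],[0,f,c["cy"]],[0,0,1.]])
def campose(name):
    c=calibration(name)
    if "pose" in c: return c,np.array(c["pose"])
    s=state(); T=np.eye(4); r=np.array(s["tcp_rot"])
    T[:3,:3]=r if r.shape==(3,3) else R.from_euler("xyz",r).as_matrix(); T[:3,3]=s["ee_pos"]
    return c,T@np.array(c["mount"])
def ray(name,px,cp=None):
    c,P=cp or campose(name); k=K(c)
    d=np.array([(px[1]-k[0,2])/k[0,0],(px[0]-k[1,2])/k[1,1]]); u=d.copy()
    for _ in range(30): u=d/(1+c["k1"]*(u@u))
    v=P[:3,:3]@np.array([*u,1]); return P[:3,3],v
def atz(name,px,z,cp=None):
    o,v=ray(name,px,cp); return o+v*(z-o[2])/v[2]
def proj(name,p,cp=None):
    c,P=cp or campose(name); k=K(c); q=np.linalg.inv(P)@np.array([*p,1]); u=q[:2]/q[2]; u=u*(1+c["k1"]*(u@u))
    return np.array([u[1]*k[1,1]+k[1,2],u[0]*k[0,0]+k[0,2]])
E
python3 - <<'E'
from h import *
s=state(); print({k:np.round(s[k],3).tolist() for k in s})
np.set_printoptions(precision=3,suppress=True)
for n in ["scene","top"]:
    im=read_camera(n); cv2.imwrite(f"pics/{n}0.png",im[:,:,::-1]); print(n,calibration(n))
    for t in ["bottle","incubator","bay_mouth","pinch","tray","jar","beaker","tipbox"]:
        z={"bay_mouth":.085,"pinch":.075,"bottle":.045}.get(t,0)
        for r in place_of(n,t)[:4]: print(t,np.round(r["pixel"],1),round(r["conf"],2),atz(n,r["pixel"],z))
print(calibration("wrist"))
a=cv2.imread("pics/scene0.png");b=cv2.imread("pics/top0.png")
E
```

```text
pics
{'t': 0.0, 'joints': [-1.256, 0.492, 1.559, 0.0, 1.092, -0.106], 'dq': [-0.001, 0.001, 0.002, 0.0, -0.0, 0.0], 'tau': [-0.002, -61.845, -26.159, -0.0, 0.004, -0.0], 'ee_pos': [0.255, -0.57, 0.256], 'tcp_rot': [-3.14, -0.0, 0.421], 'force': [0.035, 0.441, 0.164], 'moment': [0.02, -0.035, -0.074], 'width': 0.085}
scene {'fovy': 46.37799935180466, 'cx': 259.6681607615889, 'cy': 198.4061602913237, 'k1': 0.027829037119784576, 'pose': array([[ 0.822,  0.457, -0.34 ,  0.912],
       [ 0.569, -0.645,  0.51 , -0.579],
       [ 0.014, -0.612, -0.79 ,  0.83 ],
       [ 0.   ,  0.   ,  0.   ,  1.   ]])}
bottle [312.3 157.9] 0.95 [ 0.573 -0.399  0.045]
bottle [236.6 213.9] 0.78 [ 0.555 -0.21   0.045]
bottle [327.3 260. ] 0.66 [ 0.744 -0.315  0.045]
bottle [297. 287.] 0.62 [ 0.752 -0.237  0.045]
incubator [249.7 215.6] 0.75 [ 0.558 -0.213  0.   ]
bay_mouth [229.2 214.5] 0.71 [ 0.563 -0.215  0.085]
pinch [230.7 213.4] 0.75 [ 0.559 -0.214  0.075]
tray [121.7 292.2] 0.67 [0.478 0.222 0.   ]
jar [171.7 229.7] 0.78 [ 0.449 -0.018  0.   ]
beaker [187.9 273.5] 0.96 [0.565 0.001 0.   ]
tipbox [210.8 
[... 486 characters left out ...]
0.53 [ 0.725 -0.286  0.045]
incubator [200.2 302.9] 0.83 [ 0.559 -0.214  0.   ]
bay_mouth [199.2 304.5] 0.74 [ 0.555 -0.209  0.085]
pinch [198.2 303.4] 0.67 [ 0.558 -0.207  0.075]
pinch [195.6 305.1] 0.65 [ 0.565 -0.211  0.075]
tray [223.7 143.1] 0.84 [0.483 0.231 0.   ]
jar [241.2 229.1] 0.64 [ 0.439 -0.01   0.   ]
beaker [195.1 227.2] 0.65 [ 0.568 -0.001  0.   ]
tipbox [156.5 230.5] 0.96 [ 0.678 -0.007  0.   ]
{'fovy': 63.18166736743703, 'cx': 258.37086729248574, 'cy': 190.57983226695967, 'k1': -0.0016625619104351857, 'mount': array([[ 0.001, -0.96 , -0.281,  0.071],
       [ 1.   ,  0.001,  0.   , -0.001],
       [ 0.   , -0.281,  0.96 , -0.118],
       [ 0.   ,  0.   ,  0.   ,  1.   ]])}
```

View pics/scene0.png

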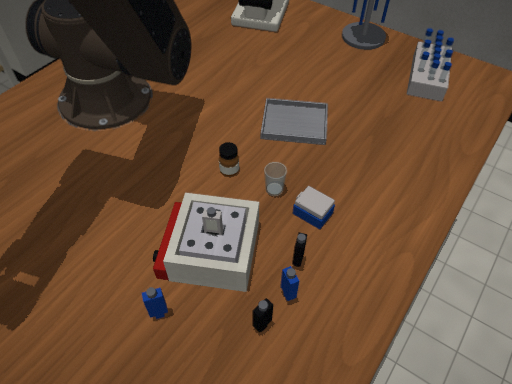

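View pics/top0.png

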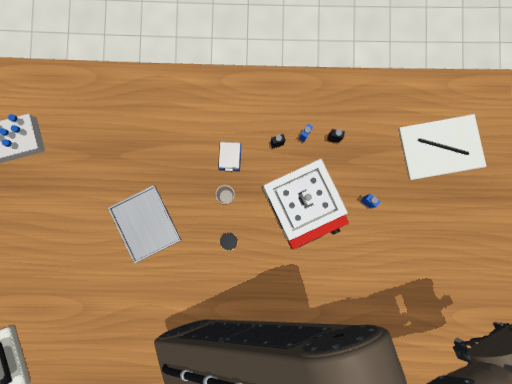

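The white bottle stands in the block at scene (222,212) and top (198,305). The look-alikes stand on the bench: blue at scene (303,157) and (284,289), black at (249,299) and (316,262). Only the one in the incubator is white, so it's the one meant. I'll confirm that in a crop and measure the yaw.

```bash
python3 - <<'E'
from h import *
np.set_printoptions(precision=4,suppress=True)
a=cv2.imread("pics/scene0.png"); cv2.imwrite("pics/crop1.png",cv2.resize(a[190:290,145:275],None,fx=5,fy=5,interpolation=cv2.INTER_CUBIC))
im=cv2.imread("pics/top0.png").astype(int); b,g,r=im[...,0],im[...,1],im[...,2]
red=((r>120)&(g<60)&(b<60)).astype(np.uint8); red[:180]=0
def rect(m,z):
    cs=max(cv2.findContours(m,0,2)[0],key=cv2.contourArea)
    P=np.array([atz("top",(p[0][1],p[0][0]),z)[:2] for p in cs])
    q=cv2.minAreaRect((P*1000).astype(np.float32)); return q
print("red",rect(red,.045))
wh=((im.min(2)>150)).astype(np.uint8); wh[:150]=0;wh[255:]=0;wh[:,:255]=0;wh[:,355:]=0
print("white",rect(wh,.08))
for t,z in [("incubator",.08),("tray",.022)]:
    for R_ in regions_of("top",t)[:1]: print(t,R_["conf"],rect(R_["region"].astype(np.uint8),z))
E
```

```text
red ((470.18267822265625, -251.21340942382812), (24.542316436767578, 166.10482788085938), 26.019060134887695)
white ((556.345947265625, -210.11114501953125), (161.59397888183594, 171.6874542236328), 26.3380184173584)
incubator 0.84 ((539.6639404296875, -215.14910888671875), (193.5765838623047, 176.0577850341797), 25.871463775634766)
tray 0.66 ((482.6153259277344, 224.33346557617188), (169.847900390625, 144.24375915527344), 27.90440559387207)
```

View pics/crop1.png

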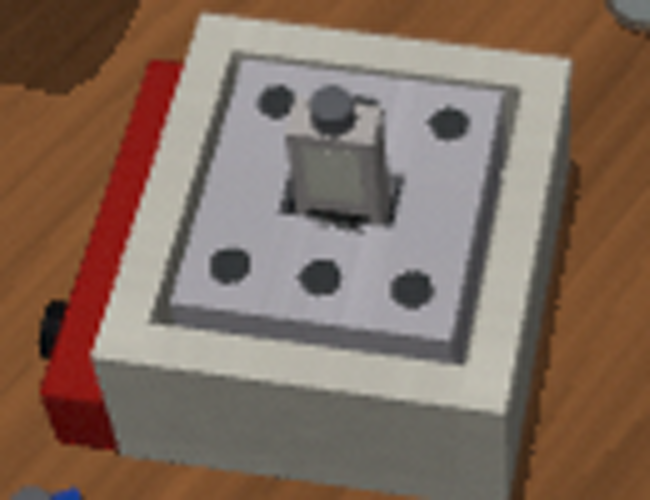

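Confirmed: the crop shows the white bottle with its grey cap in the bay, at crop (160,340). The incubator yaw is about 0.456 rad. I'll go above it and refine with the wrist camera.

Call:
{"method": "servo_tool", "body": {"steps": [[30,36,5,0,0,0.007,0],[30,36,5,0,0,0.007,0],[30,36,5,0,0,0.007,0],[30,36,5,0,0,0.007,0],[30,36,5,0,0,0.007,0]], "force": 40}}

```text
t: 1.62
ee_pos: [0.407, -0.3873, 0.2813]
tcp_rot: [3.141, -0.0, 0.452]
force: [-0.2, -1.1, -0.4]
width: 0.0859
```

Call:
{"method": "servo_tool", "body": {"steps": [[30,36,0,0,0,0,0],[30,36,0,0,0,0,0],[30,36,0,0,0,0,0],[30,36,0,0,0,0,0],[30,36,0,0,0,0,0]]}}

```text
t: 2.25
ee_pos: [0.5616, -0.2008, 0.2826]
tcp_rot: [3.139, -0.001, 0.451]
force: [1.3, -0.6, 0.4]
width: 0.0854
```

```bash
cat > look.py <<'E'
from h import *
import sys
np.set_printoptions(precision=4,suppress=True)
s=state(); print(s["t"],np.array(s["ee_pos"]),np.array(s["tcp_rot"]),np.array(s["joints"]),np.array(s["force"]),np.array(s["moment"]))
cp=campose("wrist"); im=read_camera("wrist"); cv2.imwrite(f"pics/{sys.argv[1]}.png",im[:,:,::-1])
for t,z in [("bottle",.045),("bay_mouth",.085),("pinch",.075),("incubator",0)]:
    for r in place_of("wrist",t)[:2]: print(t,np.round(r["pixel"],1),round(r["conf"],2),atz("wrist",r["pixel"],z,cp))
E
python3 look.py w1
```

```text
2.25 [ 0.5616 -0.2008  0.2826] [ 3.1391 -0.0011  0.4513] [-0.4539  0.4242  1.5998 -0.0007  1.115   0.6659] [ 1.3305 -0.5542  0.4399] [-0.0103 -0.0248  0.0446]
bottle [ 21.  340.4] 0.97 [ 0.7312 -0.2116  0.045 ]
bottle [ 13.3 267.5] 0.88 [ 0.7048 -0.1413  0.045 ]
bay_mouth [175.4 269.6] 0.82 [ 0.5621 -0.2132  0.085 ]
pinch [178.2 267.1] 0.65 [ 0.5562 -0.2136  0.075 ]
incubator [163.2 266.4] 0.79 [ 0.558  -0.2141  0.    ]
```

View pics/w1.png

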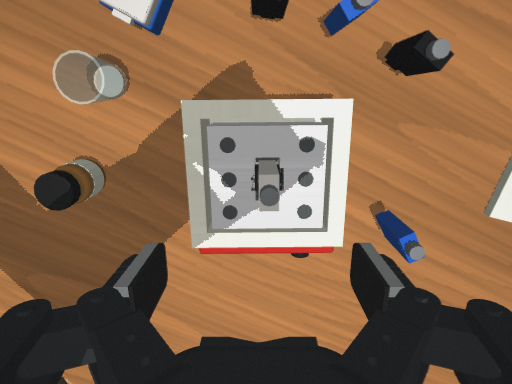

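The wrist view shows the incubator squared up with the image, the bay at about (178,267) and the grey cap at (195,269). Fitting the cap top and body.

```bash
python3 - <<'E'
from h import *
np.set_printoptions(precision=4,suppress=True)
cp=campose("wrist"); im=cv2.imread("pics/w1.png")
g=cv2.cvtColor(cv2.resize(im[145:215,235:305],None,fx=8,fy=8,interpolation=cv2.INTER_CUBIC),6)
cv2.imwrite("pics/w1c.png",g)
print("cap",atz("wrist",(195,269),.147,cp))
c,s=np.cos(.456),np.sin(.456)
def edge(z,px): return atz("wrist",px,z,cp)
for n,z,px in [("houseL",.08,(170,185)),("houseR",.08,(170,350)),("houseT",.08,(99,268)),("houseB",.08,(247,268))]: print(n,edge(z,px))
L,Rr=edge(.08,(170,185)),edge(.08,(170,350)); T,B=edge(.08,(99,268)),edge(.08,(247,268))
print((L+Rr)/2,np.linalg.norm(L-Rr),(T+B)/2,np.linalg.norm(T-B))
E
```

```text
cap [ 0.5578 -0.2131  0.147 ]
houseL [ 0.5264 -0.133   0.08  ]
houseR [ 0.6019 -0.2885  0.08  ]
houseT [ 0.6283 -0.1794  0.08  ]
houseB [ 0.4849 -0.2507  0.08  ]
[ 0.5642 -0.2108  0.08  ] 0.17287639301101376 [ 0.5566 -0.2151  0.08  ] 0.1601209632892967
```

View pics/w1c.png

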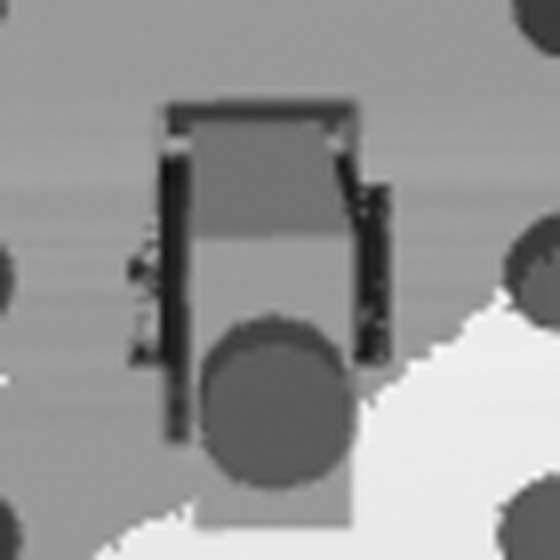

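Call:
{"method": "servo_tool", "body": {"steps": [[-4,-12.7,-20,0,0,0.003,0],[0,0,-30,0,0,0,0],[0,0,-30,0,0,0,0],[0,0,-30,0,0,0,0],[0,0,0,0,0,0,0]]}}

```text
t: 3.12
ee_pos: [0.5526, -0.2215, 0.1709]
tcp_rot: [3.137, -0.001, 0.447]
force: [0.4, -0.4, 0.9]
width: 0.0855
```

```bash
python3 look.py w2; python3 - <<'E'
from h import *
cp=campose("wrist"); im=cv2.imread("pics/w2.png")
for z in (.135,.147):
  p=proj("wrist",(0.5575,-0.2135,z),cp); print(p); cv2.circle(im,(int(p[1]),int(p[0])),3,(0,0,255),-1)
cv2.imwrite("pics/w2b.png",im)
E
```

```text
3.125 [ 0.5526 -0.2215  0.1709] [ 3.1373 -0.0013  0.4469] [-0.4915  0.5445  1.7257 -0.0019  0.8672  0.6337] [ 0.3747 -0.3807  0.9481] [0.0221 0.0046 0.0373]
bottle [ 25.  431.6] 0.85 [ 0.7147 -0.279   0.045 ]
bottle [244.5 405. ] 0.8 [ 0.5631 -0.3557  0.045 ]
incubator [170.6 252.8] 0.97 [ 0.5559 -0.214   0.    ]
[224.39235583 249.07372293]
[233.49451779 248.60087627]
```

View pics/w2b.png

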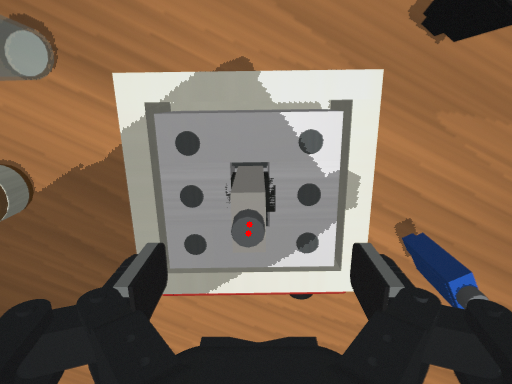

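Call:
{"method": "servo_tool", "body": {"steps": [[5.9,8.5,0,0.004,0.002,0.008,0],[0,0,-20,0,0,0,0],[0,0,-20,0,0,0,0],[0,0,-8,0,0,0,0],[0,0,0,0,0,0,0]]}}

```text
t: 4.0
ee_pos: [0.5629, -0.2107, 0.1285]
tcp_rot: [3.133, -0.009, 0.459]
force: [0.2, -0.1, 0.4]
width: 0.0852
```

Call:
{"method": "servo_tool", "body": {"steps": [[-4.4,-2.3,-4,0.004,0.012,-0.005,0],[0,0,0,0,0,0,0],[0,0,-4,0,0,0,0],[0,0,0,0,0,0,0],[0,0,0,0,0,0,0]]}}

```text
t: 4.62
ee_pos: [0.5589, -0.2135, 0.1218]
tcp_rot: [3.14, -0.001, 0.454]
force: [0.1, -0.0, -0.7]
width: 0.0854
```

Call:
{"method": "servo_tool", "body": {"steps": [[0,0,0,0,0,0,150],[0,0,0,0,0,0,150],[0,0,0,0,0,0,255],[0,0,0,0,0,0,255],[0,0,0,0,0,0,255]], "force": 50}}

```text
t: 5.25
ee_pos: [0.5586, -0.2128, 0.122]
tcp_rot: [3.142, -0.0, 0.454]
force: [0.5, -0.2, -1.0]
width: 0.0177
```

Call:
{"method": "servo_tool", "body": {"steps": [[0,0,0,0,0,0,255],[0,0,0,0,0,0,255],[0,0,0,0,0,0,255],[0,0,0,0,0,0,255],[0,0,0,0,0,0,255]]}}

```text
t: 5.88
ee_pos: [0.5586, -0.2129, 0.122]
tcp_rot: [3.141, -0.0, 0.454]
force: [0.0, 1.4, 0.6]
width: 0.0175
```

```bash
cat > st.py <<'E'
from h import *
np.set_printoptions(precision=4,suppress=True)
PIN=np.array([.5585,-.213,.075]); Y=.455
def show():
    s=state(); p=np.array(s["ee_pos"]); f=np.array(s["force"]); m=np.array(s["moment"])
    M=R.from_euler("z",Y).as_matrix().T
    Rt=np.array(s["tcp_rot"]); Rt=Rt if Rt.shape==(3,3) else R.from_euler("xyz",Rt).as_matrix()
    a=M@(-Rt[:,2])   # bottle axis in incubator frame
    d=M@(p-PIN)*1000; fi=M@f; mi=M@m
    tq=mi+np.cross(d/1000,fi)
    print("t%.2f tilt y %.3f x %.3f | rel %s len %.1f | F %s | M %s | Mpin %s w %.4f"%(s["t"],np.arctan2(a[0],a[2]),-np.arctan2(a[1],a[2]),d.round(1),np.linalg.norm(d),fi.round(2),mi.round(3),tq.round(3),s["width"]))
if __name__=="__main__": show()
E
python3 st.py
```

```text
t5.88 tilt y -0.000 x -0.000 | rel [ 0.2  0.1 47. ] len 47.0 | F [0.63 1.29 0.62] | M [ 0.114 -0.002  0.166] | Mpin [0.053 0.027 0.166] w 0.0175
```

Call:
{"method": "servo_tool", "body": {"steps": [[1.05,0.5,0,-0.011,0.0225,0,255],[1.05,0.5,0,-0.011,0.0225,0,255],[0,0,0,0,0,0,255],[0,0,0,0,0,0,255],[0,0,0,0,0,0,255]]}}

```text
t: 6.5
ee_pos: [0.5608, -0.2118, 0.122]
tcp_rot: [3.141, 0.054, 0.454]
force: [-0.8, 0.8, 0.6]
width: 0.0172
```

```bash
python3 st.py
```

```text
t6.50 tilt y 0.054 x -0.000 | rel [ 2.6  0.  47. ] len 47.1 | F [-0.32  1.08  0.61] | M [ 0.102 -0.211  0.086] | Mpin [ 0.051 -0.227  0.088] w 0.0172
```

Call:
{"method": "servo_tool", "body": {"steps": [[1.05,0.5,-0.1,-0.011,0.0225,0,255],[1.05,0.5,-0.1,-0.011,0.0225,0,255],[0,0,0,0,0,0,255],[0,0,0,0,0,0,255],[0,0,0,0,0,0,255]]}}

```text
t: 7.12
ee_pos: [0.5632, -0.2107, 0.122]
tcp_rot: [3.141, 0.107, 0.454]
force: [-1.2, 0.8, 1.6]
width: 0.0175
```

```bash
python3 st.py
```

```text
t7.12 tilt y 0.107 x -0.000 | rel [ 5.2  0.  47. ] len 47.3 | F [-0.72  1.29  1.57] | M [ 0.149 -0.206  0.109] | Mpin [ 0.088 -0.248  0.115] w 0.0175
```

Call:
{"method": "servo_tool", "body": {"steps": [[1.05,0.5,-0.3,-0.011,0.0225,0,255],[1.05,0.5,-0.3,-0.011,0.0225,0,255],[0,0,0,0,0,0,255],[0,0,0,0,0,0,255],[0,0,0,0,0,0,255]]}}

```text
t: 7.75
ee_pos: [0.5656, -0.2094, 0.1219]
tcp_rot: [3.141, 0.161, 0.454]
force: [-1.2, 2.1, 3.8]
width: 0.0174
```

```bash
python3 st.py
```

```text
t7.75 tilt y 0.161 x -0.001 | rel [ 8.   0.1 46.9] len 47.5 | F [-0.2   2.39  3.83] | M [ 0.305 -0.153  0.08 ] | Mpin [ 0.193 -0.193  0.099] w 0.0174
```

Call:
{"method": "servo_tool", "body": {"steps": [[1.05,0.5,0.3,-0.011,0.0225,0,255],[1.05,0.5,0.3,-0.011,0.0225,0,255],[0,0,0,0,0,0,255],[0,0,0,0,0,0,255],[0,0,0,0,0,0,255]]}}

```text
t: 8.38
ee_pos: [0.5679, -0.2083, 0.1217]
tcp_rot: [3.141, 0.215, 0.454]
force: [0.3, 1.7, -0.4]
width: 0.0176
```

```bash
python3 st.py
```

```text
t8.38 tilt y 0.215 x -0.000 | rel [10.5  0.1 46.7] len 47.9 | F [ 1.06  1.42 -0.42] | M [ 0.118 -0.385  0.033] | Mpin [ 0.052 -0.331  0.048] w 0.0176
```

Call:
{"method": "servo_tool", "body": {"steps": [[0.8,0.4,0.2,-0.008,0.016,0,255],[0.8,0.4,0.2,-0.008,0.016,0,255],[0,0,0,0,0,0,255],[0,0,0,0,0,0,255],[0,0,0,0,0,0,255]]}}

```text
t: 9.0
ee_pos: [0.5694, -0.2076, 0.1214]
tcp_rot: [3.141, 0.254, 0.454]
force: [-0.7, 0.3, -2.2]
width: 0.0175
```

```bash
python3 st.py
```

```text
t9.00 tilt y 0.254 x -0.000 | rel [12.2  0.1 46.4] len 48.0 | F [-0.47  0.58 -2.16] | M [ 0.009 -0.513  0.069] | Mpin [-0.018 -0.509  0.076] w 0.0175
```

Call:
{"method": "servo_tool", "body": {"steps": [[0.6,0.3,0.1,-0.006,0.012,0,255],[0,0,0,0,0,0,255],[0,0,0,0,0,0,255],[0,0,0,0,0,0,255],[0,0,0,0,0,0,255]]}}

```text
t: 9.62
ee_pos: [0.57, -0.2073, 0.1213]
tcp_rot: [3.141, 0.268, 0.454]
force: [0.3, -0.1, -3.4]
width: 0.0177
```

```bash
python3 st.py
```

```text
t9.62 tilt y 0.268 x -0.000 | rel [12.8  0.1 46.3] len 48.0 | F [ 0.27 -0.24 -3.44] | M [-0.006 -0.581  0.122] | Mpin [ 0.004 -0.524  0.119] w 0.0177
```

Call:
{"method": "servo_tool", "body": {"steps": [[0.6,0.3,0,-0.006,0.012,0,255],[0,0,0,0,0,0,255],[0,0,0,0,0,0,255],[0,0,0,0,0,0,255],[0,0,0,0,0,0,255]]}}

```text
t: 10.25
ee_pos: [0.5706, -0.207, 0.1212]
tcp_rot: [3.141, 0.282, 0.454]
force: [0.7, -1.0, -3.9]
width: 0.0176
```

```bash
python3 st.py
```

```text
t10.25 tilt y 0.282 x -0.000 | rel [13.5  0.1 46.2] len 48.1 | F [ 0.17 -1.2  -3.87] | M [-0.022 -0.509  0.124] | Mpin [ 0.033 -0.449  0.108] w 0.0176
```

Call:
{"method": "servo_tool", "body": {"steps": [[0.6,0.3,0,-0.006,0.012,0,255],[0.6,0.3,0,-0.006,0.012,0,255],[0,0,0,0,0,0,255],[0,0,0,0,0,0,255],[0,0,0,0,0,0,255]]}}

```text
t: 10.88
ee_pos: [0.5717, -0.2064, 0.1209]
tcp_rot: [3.141, 0.311, 0.454]
force: [-0.2, -0.5, -4.6]
width: 0.0173
```

```bash
python3 st.py
```

```text
t10.88 tilt y 0.311 x 0.000 | rel [14.8  0.1 45.9] len 48.2 | F [-0.35 -0.37 -4.61] | M [-0.118 -0.63   0.137] | Mpin [-0.101 -0.579  0.132] w 0.0173
```

Call:
{"method": "servo_tool", "body": {"steps": [[0.8,0.4,0,-0.008,0.016,0,255],[0,0,0,0,0,0,255],[0,0,0,0,0,0,255],[0,0,0,0,0,0,255],[0,0,0,0,0,0,255]]}}

```text
t: 11.5
ee_pos: [0.5723, -0.2061, 0.1208]
tcp_rot: [3.141, 0.331, 0.453]
force: [-1.6, -0.7, -5.3]
width: 0.0171
```

```bash
python3 st.py
```

```text
t11.50 tilt y 0.331 x 0.000 | rel [15.4  0.2 45.8] len 48.3 | F [-1.77  0.06 -5.31] | M [-0.036 -0.683  0.152] | Mpin [-0.04  -0.682  0.153] w 0.0171
```

Call:
{"method": "servo_tool", "body": {"steps": [[-4.7,-2.3,1.4,0.048,-0.099,0,255],[-4.7,-2.3,0.9,0.048,-0.099,0,255],[-4.7,-2.3,0.3,0.048,-0.099,0,255],[0,0,0,0,0,0,255],[0,0,0,0,0,0,255]]}}

```text
t: 12.12
ee_pos: [0.5582, -0.2129, 0.124]
tcp_rot: [3.139, -0.005, 0.454]
force: [2.9, 0.6, -7.9]
width: 0.0177
```

```bash
python3 st.py
```

```text
t12.12 tilt y -0.005 x -0.002 | rel [-0.3  0.2 49. ] len 49.0 | F [ 2.83 -0.71 -7.89] | M [-0.006 -0.373  0.109] | Mpin [ 0.027 -0.237  0.109] w 0.0177
```

Call:
{"method": "servo_tool", "body": {"steps": [[-1.6,-0.8,-0.4,0.02,-0.04,0,255],[-1.6,-0.8,0,0.02,-0.04,0,255],[0,0,0,0,0,0,255],[0,0,0,0,0,0,255],[0,0,0,0,0,0,255]]}}

```text
t: 12.75
ee_pos: [0.555, -0.2145, 0.1238]
tcp_rot: [3.141, -0.088, 0.458]
force: [-1.5, -2.2, -4.0]
width: 0.017
```

```bash
sed -i 's/tq=mi+np.cross(d\/1000,fi)/tq=mi+np.cross(d\/1000-np.array([0,0,0]),fi); print("Mpin_y if moment at 0.13 above: %.3f"%(tq[1]+.13*fi[0]))/' st.py; python3 st.py
```

```text
Mpin_y if moment at 0.13 above: 0.224
t12.75 tilt y -0.088 x -0.000 | rel [-3.8  0.2 48.8] len 49.0 | F [-2.35 -1.32 -4.05] | M [-0.209  0.659 -0.068] | Mpin [-0.145  0.529 -0.062] w 0.0170
```

Call:
{"method": "servo_tool", "body": {"steps": [[-0.9,-0.45,0,0.009,-0.018,0,255],[0,0,0,0,0,0,255],[0,0,0,0,0,0,255],[0,0,0,0,0,0,255],[0,0,0,0,0,0,255]]}}

```text
t: 13.38
ee_pos: [0.5541, -0.2149, 0.1238]
tcp_rot: [3.141, -0.109, 0.458]
force: [-0.5, -0.8, -4.5]
width: 0.0172
```

```bash
python3 st.py
```

```text
Mpin_y if moment at 0.13 above: 0.401
t13.38 tilt y -0.109 x -0.000 | rel [-4.8  0.2 48.8] len 49.0 | F [-0.77 -0.54 -4.52] | M [-0.218  0.56  -0.028] | Mpin [-0.193  0.501 -0.026] w 0.0172
```

Call:
{"method": "servo_tool", "body": {"steps": [[-0.9,-0.45,0,0.009,-0.018,0,255],[0,0,0,0,0,0,255],[0,0,0,0,0,0,255],[0,0,0,0,0,0,255],[0,0,0,0,0,0,255]]}}

```text
t: 14.0
ee_pos: [0.5533, -0.2154, 0.1237]
tcp_rot: [3.141, -0.131, 0.458]
force: [-0.2, 0.1, -5.9]
width: 0.0175
```

```bash
python3 st.py
```

```text
Mpin_y if moment at 0.13 above: 0.423
t14.00 tilt y -0.131 x -0.000 | rel [-5.7  0.2 48.7] len 49.1 | F [-0.09  0.16 -5.86] | M [-0.23   0.473  0.029] | Mpin [-0.238  0.435  0.028] w 0.0175
```

Call:
{"method": "servo_tool", "body": {"steps": [[-0.9,-0.45,0,0.009,-0.018,0,255],[0,0,0,0,0,0,255],[0,0,0,0,0,0,255],[0,0,0,0,0,0,255],[0,0,0,0,0,0,255]]}}

```text
t: 14.62
ee_pos: [0.5524, -0.2158, 0.1237]
tcp_rot: [3.141, -0.152, 0.458]
force: [1.1, -1.2, -5.5]
width: 0.0175
```

```bash
python3 st.py
```

```text
Mpin_y if moment at 0.13 above: 0.468
t14.62 tilt y -0.152 x 0.000 | rel [-6.7  0.2 48.7] len 49.1 | F [ 0.47 -1.57 -5.5 ] | M [-0.231  0.421 -0.011] | Mpin [-0.156  0.407 -0.   ] w 0.0175
```

Call:
{"method": "servo_tool", "body": {"steps": [[-0.9,-0.45,-0.1,0.009,-0.018,0,255],[0,0,0,0,0,0,255],[0,0,0,0,0,0,255],[0,0,0,0,0,0,255],[0,0,0,0,0,0,255]]}}

```text
t: 15.25
ee_pos: [0.5514, -0.2163, 0.1235]
tcp_rot: [3.141, -0.174, 0.458]
force: [0.7, -0.9, -6.2]
width: 0.0178
```

```bash
python3 st.py
```

```text
Mpin_y if moment at 0.13 above: 0.623
t15.25 tilt y -0.174 x 0.000 | rel [-7.8  0.2 48.5] len 49.1 | F [ 0.27 -1.08 -6.22] | M [-0.245  0.624 -0.04 ] | Mpin [-0.193  0.588 -0.032] w 0.0178
```

Call:
{"method": "servo_tool", "body": {"steps": [[5.9,2.9,0.9,-0.066,0.135,0,255],[6.6,3.2,-0.4,-0.066,0.135,0,255],[6.4,3.1,-1.3,-0.066,0.133,0,255],[0,0,0,0,0,0,255],[0,0,0,0,0,0,255]]}}

```text
t: 15.88
ee_pos: [0.5704, -0.2069, 0.1233]
tcp_rot: [3.139, 0.286, 0.455]
force: [-2.5, -3.3, -2.9]
width: 0.0175
```

```bash
python3 st.py
```

```text
Mpin_y if moment at 0.13 above: -0.386
t15.88 tilt y 0.286 x -0.002 | rel [13.4  0.2 48.3] len 50.1 | F [-3.67 -1.84 -2.93] | M [-0.324  0.229  0.131] | Mpin [-0.236  0.091  0.107] w 0.0175
```

Call:
{"method": "servo_tool", "body": {"steps": [[-5.7,-2.8,1.6,0.065,-0.132,0,255],[-6.6,-3.2,0.4,0.065,-0.132,0,255],[-6.4,-3.1,-0.6,0.065,-0.132,0,255],[0,0,0,0,0,0,255],[0,0,0,0,0,0,255]]}}

```text
t: 16.5
ee_pos: [0.55, -0.2167, 0.1255]
tcp_rot: [3.136, -0.176, 0.448]
force: [7.5, 6.7, -12.6]
width: 0.0172
```

```bash
python3 st.py
```

```text
Mpin_y if moment at 0.13 above: 0.270
t16.50 tilt y -0.176 x -0.007 | rel [-9.2  0.4 50.5] len 51.3 | F [  9.73   2.72 -12.58] | M [ 0.264 -1.369  0.332] | Mpin [ 0.122 -0.994  0.304] w 0.0172
```

Call:
{"method": "servo_tool", "body": {"steps": [[0.9,0.4,-0.7,-0.006,0.012,0,255],[0,0,0,0,0,0,255],[0,0,0,0,0,0,255],[0,0,0,0,0,0,255],[0,0,0,0,0,0,255]]}}

```text
t: 17.12
ee_pos: [0.5507, -0.2163, 0.1254]
tcp_rot: [3.134, -0.164, 0.447]
force: [1.4, 2.6, -5.3]
width: 0.0176
```

```bash
python3 st.py
```

```text
Mpin_y if moment at 0.13 above: 0.169
t17.12 tilt y -0.164 x -0.009 | rel [-8.4  0.4 50.4] len 51.1 | F [ 2.42  1.68 -5.35] | M [ 0.357 -0.223  0.349] | Mpin [ 0.27  -0.146  0.334] w 0.0176
```

Call:
{"method": "servo_tool", "body": {"steps": [[6.6,3.2,0.7,-0.055,0.133,0.008,255],[6.7,3.3,-0.5,-0.063,0.129,0,255],[6.3,3.1,-1.6,-0.063,0.127,0,255],[0,0,0,0,0,0,255],[0,0,0,0,0,0,255]]}}

```text
t: 17.75
ee_pos: [0.5699, -0.2073, 0.125]
tcp_rot: [3.139, 0.276, 0.449]
force: [-1.4, 1.3, -2.3]
width: 0.0175
```

```bash
python3 st.py
```

```text
Mpin_y if moment at 0.13 above: -0.179
t17.75 tilt y 0.276 x -0.001 | rel [12.7  0.1 50. ] len 51.6 | F [-0.68  1.83 -2.31] | M [ 0.178 -0.086  0.106] | Mpin [ 0.087 -0.091  0.13 ] w 0.0175
```

Call:
{"method": "servo_tool", "body": {"steps": [[-5.2,-2.5,1.2,0.062,-0.128,0.002,255],[-6.6,-3.2,0.3,0.062,-0.128,0.002,255],[-5.4,-2.6,-0.9,0.057,-0.118,0.002,255],[0,0,0,0,0,0,255],[0,0,0,0,0,0,255]]}}

```text
t: 18.38
ee_pos: [0.5504, -0.2167, 0.1263]
tcp_rot: [3.136, -0.159, 0.447]
force: [8.9, 7.9, -12.0]
width: 0.0175
```

```bash
python3 st.py
```

```text
Mpin_y if moment at 0.13 above: 0.288
t18.38 tilt y -0.159 x -0.007 | rel [-8.9  0.3 51.3] len 52.1 | F [ 11.47   3.18 -11.97] | M [ 0.664 -1.685  0.479] | Mpin [ 0.498 -1.203  0.448] w 0.0175
```

Call:
{"method": "servo_tool", "body": {"steps": [[1.2,0.6,-0.6,0.006,0.003,0.007,255],[0,0,0,0,0,0,255],[0,0,0,0,0,0,255],[0,0,0,0,0,0,255],[0,0,0,0,0,0,255]]}}

```text
t: 19.0
ee_pos: [0.5508, -0.2167, 0.1261]
tcp_rot: [3.141, -0.161, 0.451]
force: [1.4, 2.9, -5.0]
width: 0.0173
```

```bash
sed -i 's/print("t%/print("err x %.1f rise %.1f"%(d[0]-47*np.arcsin(a[0]), d[2]-47*a[2])); print("t%/; s/47\*np.arcsin(a\[0\])/47*a[0]/' st.py; python3 st.py
```

```text
Mpin_y if moment at 0.13 above: 0.217
err x -1.0 rise 4.7
t19.00 tilt y -0.161 x -0.001 | rel [-8.5  0.  51.1] len 51.8 | F [ 2.52  2.05 -5.  ] | M [ 0.387 -0.197  0.245] | Mpin [ 0.282 -0.111  0.228] w 0.0173
```

Call:
{"method": "servo_tool", "body": {"steps": [[6.3,3.1,1.0,-0.057,0.117,0,255],[5.9,2.9,-0.2,-0.062,0.126,0,255],[5.0,2.5,-0.8,-0.053,0.108,0,255],[1.6,0.8,-0.4,-0.018,0.036,0,255],[0,0,0,0,0,0,255]]}}

```text
t: 19.62
ee_pos: [0.5699, -0.2072, 0.1261]
tcp_rot: [3.136, 0.282, 0.446]
force: [-3.4, 0.3, -0.8]
width: 0.0175
```

```bash
python3 st.py
```

```text
Mpin_y if moment at 0.13 above: -0.338
err x -0.3 rise 6.0
t19.62 tilt y 0.283 x -0.004 | rel [12.8  0.2 51.1] len 52.7 | F [-2.93  1.78 -0.8 ] | M [0.304 0.182 0.141] | Mpin [0.213 0.043 0.164] w 0.0175
```

Call:
{"method": "servo_tool", "body": {"steps": [[-5.0,-2.5,1.5,0.059,-0.115,0.003,255],[-5.9,-2.9,0.7,0.063,-0.125,0.003,255],[-5.0,-2.5,-0.2,0.053,-0.108,0.002,255],[-1.2,-0.6,-0.2,0.016,-0.034,0,255],[0,0,0,0,0,0,255]]}}

```text
t: 20.25
ee_pos: [0.55, -0.2171, 0.1277]
tcp_rot: [3.139, -0.16, 0.449]
force: [9.1, 9.0, -10.5]
width: 0.0172
```

```bash
python3 st.py
```

```text
Mpin_y if moment at 0.13 above: 0.379
err x -1.9 rise 6.3
t20.25 tilt y -0.160 x -0.003 | rel [-9.4  0.1 52.7] len 53.5 | F [ 12.11   4.11 -10.53] | M [ 0.757 -1.734  0.406] | Mpin [ 0.539 -1.195  0.366] w 0.0172
```

Call:
{"method": "servo_tool", "body": {"steps": [[0.9,0.4,-0.3,0.002,0,0.005,255],[0,0,0,0,0,0,255],[0,0,0,0,0,0,255],[0,0,0,0,0,0,255],[0,0,0,0,0,0,255]]}}

```text
t: 20.88
ee_pos: [0.5501, -0.217, 0.1276]
tcp_rot: [3.14, -0.163, 0.452]
force: [1.4, 3.3, -5.7]
width: 0.0173
```

```bash
python3 st.py
```

```text
Mpin_y if moment at 0.13 above: 0.267
err x -1.6 rise 6.3
t20.88 tilt y -0.163 x -0.002 | rel [-9.3  0.1 52.6] len 53.5 | F [ 2.71  2.39 -5.65] | M [ 0.524 -0.175  0.312] | Mpin [ 0.398 -0.085  0.289] w 0.0173
```

Call:
{"method": "servo_tool", "body": {"steps": [[5.8,2.9,1.2,-0.057,0.117,0,255],[6.7,3.3,-0.1,-0.062,0.126,0,255],[5.7,2.8,-0.9,-0.053,0.108,0,255],[1.8,0.9,-0.4,-0.018,0.036,0.002,255],[0,0,0,0,0,0,255]]}}

```text
t: 21.5
ee_pos: [0.5699, -0.2072, 0.1277]
tcp_rot: [3.135, 0.281, 0.448]
force: [-3.3, 0.9, -1.1]
width: 0.0173
```

```bash
python3 st.py
```

```text
Mpin_y if moment at 0.13 above: -0.237
err x -0.2 rise 7.6
t21.50 tilt y 0.281 x -0.005 | rel [12.8  0.2 52.7] len 54.2 | F [-2.59  2.27 -1.13] | M [0.477 0.222 0.066] | Mpin [0.358 0.1   0.095] w 0.0173
```

Call:
{"method": "servo_tool", "body": {"steps": [[-5.0,-2.5,1.4,0.059,-0.115,0.003,255],[-6.5,-3.2,1.0,0.063,-0.125,0.003,255],[-4.8,-2.4,-0.4,0.053,-0.108,0.002,255],[0,0,0,0.015,-0.032,0,255],[0.4,0.2,0,0,0,0,255]]}}

```text
t: 22.12
ee_pos: [0.5502, -0.2169, 0.1294]
tcp_rot: [3.138, -0.157, 0.452]
force: [3.2, 5.6, -8.4]
width: 0.0175
```

```bash
python3 st.py
```

```text
Mpin_y if moment at 0.13 above: 0.273
err x -1.8 rise 8.0
t22.12 tilt y -0.157 x -0.004 | rel [-9.2  0.1 54.4] len 55.2 | F [ 5.36  3.65 -8.43] | M [ 0.795 -0.639  0.304] | Mpin [ 0.595 -0.424  0.27 ] w 0.0175
```

Call:
{"method": "servo_tool", "body": {"steps": [[5.8,2.9,1.1,-0.055,0.117,0,255],[6.8,3.3,-0.1,-0.06,0.126,0,255],[5.8,2.8,-0.8,-0.051,0.108,0,255],[1.6,0.8,-0.4,-0.016,0.034,0,255],[0,0,0,0,0,0,255]]}}

```text
t: 22.75
ee_pos: [0.5703, -0.2073, 0.1297]
tcp_rot: [3.137, 0.283, 0.444]
force: [-4.7, 0.8, -2.5]
width: 0.0174
```

```bash
python3 st.py
```

```text
Mpin_y if moment at 0.13 above: -0.294
err x -0.0 rise 9.5
t22.75 tilt y 0.283 x -0.002 | rel [13.1 -0.  54.7] len 56.2 | F [-3.92  2.79 -2.55] | M [0.667 0.397 0.056] | Mpin [0.515 0.216 0.093] w 0.0174
```

Call:
{"method": "servo_tool", "body": {"steps": [[-5.0,-2.5,1.3,0.059,-0.115,0.004,255],[-6.6,-3.2,0.9,0.063,-0.125,0.004,255],[-5.0,-2.5,-0.4,0.053,-0.108,0.003,255],[0,0,0,0.015,-0.032,0,255],[0.4,0.2,0,0,0,0,255]]}}

```text
t: 23.38
ee_pos: [0.5508, -0.2167, 0.1313]
tcp_rot: [3.14, -0.152, 0.452]
force: [2.1, 5.9, -8.6]
width: 0.0175
```

```bash
python3 st.py
```

```text
Mpin_y if moment at 0.13 above: 0.429
err x -1.5 rise 9.9
t23.38 tilt y -0.152 x -0.002 | rel [-8.6  0.  56.3] len 57.0 | F [ 4.46  4.36 -8.58] | M [ 0.86  -0.328  0.286] | Mpin [ 0.613 -0.15   0.248] w 0.0175
```

Call:
{"method": "servo_tool", "body": {"steps": [[5.7,3.2,1.1,-0.055,0.117,0,255],[6.8,3.3,-0.1,-0.06,0.126,0,255],[5.8,2.8,-0.8,-0.051,0.108,0,255],[1.6,0.8,-0.4,-0.016,0.034,0,255],[0,0,0,0,0,0,255]]}}

```text
t: 24.0
ee_pos: [0.5713, -0.2068, 0.1317]
tcp_rot: [3.137, 0.287, 0.445]
force: [-6.3, 0.7, -3.3]
width: 0.0173
```

```bash
python3 st.py
```

```text
Mpin_y if moment at 0.13 above: -0.377
err x 0.9 rise 11.6
t24.00 tilt y 0.287 x -0.002 | rel [14.3 -0.1 56.7] len 58.4 | F [-5.32  3.42 -3.32] | M [0.639 0.568 0.013] | Mpin [0.445 0.314 0.061] w 0.0173
```

Call:
{"method": "servo_tool", "body": {"steps": [[-5.4,-2.5,1.3,0.059,-0.115,0.004,255],[-7.1,-3.3,0.9,0.063,-0.125,0.004,255],[-5.4,-2.5,-0.5,0.053,-0.109,0.003,255],[0,0,0,0.015,-0.034,0,255],[0.4,0.2,0,0,0,0,255]]}}

```text
t: 24.62
ee_pos: [0.5513, -0.2163, 0.1336]
tcp_rot: [3.137, -0.15, 0.453]
force: [2.1, 5.4, -8.7]
width: 0.0171
```

```bash
python3 st.py
```

```text
Mpin_y if moment at 0.13 above: 0.570
err x -0.9 rise 12.2
t24.62 tilt y -0.150 x -0.005 | rel [-7.9  0.2 58.6] len 59.2 | F [ 4.21  3.92 -8.73] | M [ 0.866 -0.155  0.248] | Mpin [0.634 0.023 0.216] w 0.0171
```

Call:
{"method": "servo_tool", "body": {"steps": [[5.7,2.9,1.1,-0.053,0.118,0,255],[6.8,3.3,-0.1,-0.06,0.126,0,255],[5.6,2.7,-0.9,-0.051,0.107,0,255],[1.2,0.6,-0.4,-0.016,0.032,0,255],[0,0,0,0,0,0,255]]}}

```text
t: 25.25
ee_pos: [0.572, -0.2064, 0.1338]
tcp_rot: [3.135, 0.285, 0.445]
force: [-6.7, 0.6, -3.6]
width: 0.0174
```

```bash
python3 st.py
```

```text
Mpin_y if moment at 0.13 above: -0.312
err x 1.8 rise 13.7
t25.25 tilt y 0.285 x -0.004 | rel [15.   0.  58.8] len 60.7 | F [-5.75  3.52 -3.59] | M [0.633 0.72  0.015] | Mpin [0.426 0.435 0.067] w 0.0174
```

Call:
{"method": "servo_tool", "body": {"steps": [[-6.0,-2.9,1.3,0.059,-0.115,0.004,255],[-7.4,-3.6,0.9,0.063,-0.125,0.004,255],[-5.6,-2.7,-0.5,0.054,-0.109,0.003,255],[0,0,0,0.017,-0.035,0,255],[0.2,0.1,0,0,0,0,255]]}}

```text
t: 25.88
ee_pos: [0.5513, -0.2164, 0.1359]
tcp_rot: [3.136, -0.155, 0.454]
force: [1.1, 5.6, -10.2]
width: 0.0174
```

```bash
python3 st.py
```

```text
Mpin_y if moment at 0.13 above: 0.178
err x -0.7 rise 14.5
t25.88 tilt y -0.155 x -0.006 | rel [-8.   0.1 60.9] len 61.5 | F [  3.43   4.5  -10.21] | M [ 0.916 -0.396  0.264] | Mpin [ 0.641 -0.268  0.227] w 0.0174
```

Call:
{"method": "servo_tool", "body": {"steps": [[5.8,3.0,0.7,-0.051,0.119,0,255],[6.9,3.4,-0.2,-0.058,0.127,0,255],[5.8,2.8,-1.0,-0.05,0.107,0,255],[1.2,0.6,-0.5,-0.016,0.033,-0.003,255],[0,0,0,0,0,0,255]]}}

```text
t: 26.5
ee_pos: [0.5729, -0.2063, 0.136]
tcp_rot: [3.139, 0.281, 0.443]
force: [-6.9, 0.1, -4.1]
width: 0.0174
```

```bash
python3 st.py
```

```text
Mpin_y if moment at 0.13 above: -0.301
err x 2.8 rise 15.8
t26.50 tilt y 0.281 x 0.001 | rel [15.8 -0.3 61. ] len 63.0 | F [-6.2   3.13 -4.11] | M [ 0.659  0.819 -0.046] | Mpin [0.469 0.506 0.002] w 0.0174
```

Call:
{"method": "servo_tool", "body": {"steps": [[-6.2,-2.9,1.1,0.057,-0.116,0.005,255],[-7.5,-3.6,0.7,0.063,-0.125,0.005,255],[-5.7,-2.7,-0.6,0.054,-0.109,0.003,255],[0,0,-0.1,0.016,-0.034,0,255],[0.2,0.1,0,0,0,0,255]]}}

```text
t: 27.12
ee_pos: [0.5522, -0.2161, 0.138]
tcp_rot: [3.138, -0.157, 0.455]
force: [1.3, 4.5, -9.7]
width: 0.0175
```

```bash
python3 st.py
```

```text
Mpin_y if moment at 0.13 above: 0.314
err x 0.4 rise 16.6
t27.12 tilt y -0.157 x -0.004 | rel [-7. -0. 63.] len 63.4 | F [ 3.17  3.5  -9.68] | M [ 0.955 -0.23   0.162] | Mpin [ 0.735 -0.098  0.137] w 0.0175
```

Call:
{"method": "servo_tool", "body": {"steps": [[5.8,2.9,0.6,-0.053,0.118,-0.002,255],[6.9,3.4,-0.3,-0.059,0.127,0,255],[5.6,2.7,-1.1,-0.05,0.107,0,255],[1.0,0.5,-0.5,-0.016,0.033,0,255],[0,0,0,0,0,0,255]]}}

```text
t: 27.75
ee_pos: [0.5738, -0.2057, 0.1379]
tcp_rot: [3.137, 0.279, 0.445]
force: [-7.5, -0.2, -3.9]
width: 0.017
```

```bash
python3 st.py
```

```text
Mpin_y if moment at 0.13 above: -0.357
err x 4.0 rise 17.7
t27.75 tilt y 0.279 x -0.002 | rel [17.  -0.2 62.9] len 65.1 | F [-6.79  3.08 -3.92] | M [ 0.696  0.887 -0.027] | Mpin [0.503 0.526 0.023] w 0.0170
```

Call:
{"method": "servo_tool", "body": {"steps": [[-6.3,-3.0,1.0,0.057,-0.116,0.004,255],[-7.6,-3.6,0.6,0.063,-0.125,0.004,255],[-5.8,-2.8,-0.6,0.054,-0.109,0.003,255],[0,0,-0.2,0.016,-0.034,0,255],[0,0,0,0,0,0,255]]}}

```text
t: 28.38
ee_pos: [0.553, -0.2157, 0.1399]
tcp_rot: [3.135, -0.158, 0.454]
force: [1.9, 5.8, -10.3]
width: 0.0176
```

```bash
python3 st.py
```

```text
Mpin_y if moment at 0.13 above: 0.259
err x 1.3 rise 18.5
t28.38 tilt y -0.158 x -0.006 | rel [-6.1  0.  64.9] len 65.2 | F [  4.24   4.42 -10.28] | M [ 0.915 -0.504  0.135] | Mpin [ 0.628 -0.292  0.108] w 0.0176
```

Call:
{"method": "servo_tool", "body": {"steps": [[5.7,2.9,0.5,-0.052,0.118,-0.002,255],[6.8,3.4,-0.3,-0.058,0.127,0,255],[5.4,2.6,-1.1,-0.05,0.107,0,255],[0.8,0.4,-0.5,-0.016,0.033,0,255],[0,0,0,0,0,0,255]]}}

```text
t: 29.0
ee_pos: [0.5745, -0.2057, 0.1401]
tcp_rot: [3.135, 0.276, 0.444]
force: [-7.7, 0.6, -3.4]
width: 0.0174
```

```bash
python3 st.py
```

```text
Mpin_y if moment at 0.13 above: -0.239
err x 4.8 rise 19.9
t29.00 tilt y 0.276 x -0.004 | rel [17.6 -0.5 65.1] len 67.4 | F [-6.63  3.93 -3.38] | M [ 0.7    0.995 -0.187] | Mpin [ 0.446  0.623 -0.122] w 0.0174
```

Call:
{"method": "servo_tool", "body": {"steps": [[-6.2,-2.9,1.0,0.057,-0.116,0.004,255],[-7.5,-3.5,0.7,0.063,-0.125,0.004,255],[-5.7,-2.7,-0.5,0.054,-0.108,0.003,255],[0,0,-0.1,0.016,-0.034,0,255],[0,0,0,0,0,0,255]]}}

```text
t: 29.62
ee_pos: [0.5536, -0.2159, 0.1424]
tcp_rot: [3.134, -0.16, 0.453]
force: [1.4, 5.4, -9.1]
width: 0.0175
```

```bash
python3 st.py
```

```text
Mpin_y if moment at 0.13 above: 0.328
err x 1.8 rise 21.0
t29.62 tilt y -0.160 x -0.008 | rel [-5.6 -0.5 67.4] len 67.7 | F [ 3.64  4.24 -9.06] | M [ 1.022 -0.339  0.119] | Mpin [ 0.74  -0.145  0.097] w 0.0175
```

Call:
{"method": "servo_tool", "body": {"steps": [[5.6,2.9,0.6,-0.05,0.119,-0.002,255],[6.8,3.4,-0.2,-0.057,0.128,0,255],[5.4,2.7,-1.0,-0.049,0.108,0,255],[0.8,0.4,-0.5,-0.016,0.034,0,255],[0,0,0,0,0,0,255]]}}

```text
t: 30.25
ee_pos: [0.5766, -0.2071, 0.1444]
tcp_rot: [3.134, 0.272, 0.442]
force: [-4.5, 2.1, -2.2]
width: 0.0175
```

```bash
python3 st.py
```

```text
Mpin_y if moment at 0.13 above: -0.330
err x 6.2 rise 24.1
t30.25 tilt y 0.272 x -0.004 | rel [18.8 -2.7 69.4] len 71.9 | F [-3.12  3.9  -2.2 ] | M [ 0.959  0.252 -0.239] | Mpin [ 0.694  0.076 -0.174] w 0.0175
```

Call:
{"method": "servo_tool", "body": {"steps": [[-3,-0.8,3,0.02,-0.04,0.004,255],[-5.5,-1.9,3,0.042,-0.08,0.004,255],[-5.5,-1.9,3,0.042,-0.08,0.004,255],[-2,-0.8,2,0.02,-0.035,0,255],[0,0,0,0,0,0,255]]}}

```text
t: 30.88
ee_pos: [0.5638, -0.2132, 0.1582]
tcp_rot: [3.133, -0.007, 0.452]
force: [-2.8, 5.2, -4.2]
width: 0.0172
```

```bash
python3 st.py; python3 look.py w3
```

```text
Mpin_y if moment at 0.13 above: 0.025
err x 5.0 rise 36.2
t30.88 tilt y -0.007 x -0.009 | rel [ 4.7 -2.5 83.2] len 83.3 | F [-0.23  5.86 -4.21] | M [1.435 0.055 0.009] | Mpin [0.958 0.055 0.036] w 0.0172
30.875 [ 0.5638 -0.2132  0.1582] [ 3.1326 -0.0073  0.4518] [-0.4712  0.5678  1.7219  0.0005  0.8404  0.6475] [-2.7841  5.1625 -4.2106] [1.2649 0.6799 0.0093]
bottle [210.  258.7] 0.94 [ 0.5534 -0.2188  0.045 ]
bottle [ 40.4 437.1] 0.72 [ 0.7161 -0.2747  0.045 ]
bay_mouth [218.3 253.2] 0.73 [ 0.5593 -0.2115  0.085 ]
pinch [217.4 252.4] 0.75 [ 0.5561 -0.2123  0.075 ]
pinch [216.7 253.2] 0.29 [ 0.5568 -0.2126  0.075 ]
incubator [187.4 252.2] 0.91 [ 0.5565 -0.2112  0.    ]
```

View pics/w3.png

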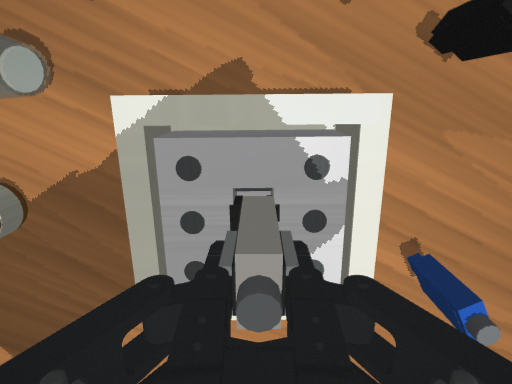

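The body is out of the pads and the block looks seated. There is a sideways force, so I'll centre the bottle in y while rising.

Call:
{"method": "servo_tool", "body": {"steps": [[-2.5,0.6,2,0.004,0,0,255],[-1.5,0.8,3,0.004,0.002,0,255],[0,0,4,0,0,0,255],[0,0,2,0,0,0,255],[0,0,0,0,0,0,255]]}}

```text
t: 31.75
ee_pos: [0.5625, -0.2133, 0.1723]
tcp_rot: [3.132, -0.013, 0.452]
force: [-0.4, -0.3, -0.9]
width: 0.0176
```

```bash
python3 st.py
```

```text
Mpin_y if moment at 0.13 above: -0.105
err x 4.0 rise 50.3
t31.75 tilt y -0.013 x -0.010 | rel [ 3.5 -2.  97.3] len 97.4 | F [-0.43 -0.07 -0.86] | M [ 0.023 -0.009 -0.059] | Mpin [ 0.032 -0.048 -0.06 ] w 0.0176
```

Call:
{"method": "servo_tool", "body": {"steps": [[0,0,15,0.003,0.008,0,255],[0,0,25,0,0.008,0,255],[0,0,25,0,0,0,255],[0,0,15,0,0,0,255],[0,0,5,0,0,0,255]]}}

```text
t: 32.38
ee_pos: [0.5621, -0.2132, 0.2584]
tcp_rot: [-3.14, 0.002, 0.451]
force: [-0.5, 0.5, -2.6]
width: 0.0169
```

Call:
{"method": "servo_tool", "body": {"steps": [[-3,15,0,0,0,0,255],[-6,30,0,0,0,0,255],[-8,42,0,0,0,0,255],[-8,45,0,0,0,0,255],[-8,45,0,0,0,0,255]]}}

```text
t: 33.0
ee_pos: [0.5254, -0.0302, 0.2539]
tcp_rot: [-3.135, 0.007, 0.447]
force: [1.1, 0.9, -1.2]
width: 0.0175
```

Call:
{"method": "servo_tool", "body": {"steps": [[-8,45,0,0,0,0,255],[-8,45,0,0,0,0,255],[-6,35,0,0,0,0,255],[-4,20,0,0,0,0,255],[-1,5,0,0,0,0,255]]}}

```text
t: 33.62
ee_pos: [0.4917, 0.1299, 0.25]
tcp_rot: [-3.132, 0.013, 0.452]
force: [-0.3, -0.3, -1.2]
width: 0.0176
```

```bash
python3 st.py; python3 - <<'E'
from h import *
np.set_printoptions(precision=4,suppress=True)
s=state();print(s["ee_pos"],s["tcp_rot"])
im={n:read_camera(n) for n in("scene","top")}
for n in im:
    for t in ("bottle","tray"): print(n,t,[(np.round(r["pixel"]),round(r["conf"],2)) for r in place_of(n,t)[:5]])
p=proj("scene",np.array(s["ee_pos"])-[0,0,.04]);r,c=int(p[0]),int(p[1]);print(r,c)
r0,c0=max(r-60,0),max(c-60,0); a=cv2.resize(im["scene"][r0:r0+130,c0:c0+120,::-1],(480,520))
q=proj("scene",[.56,-.21,.085]);r,c=int(q[0]),int(q[1])
b=cv2.resize(im["scene"][r-40:r+40,c-25:c+25,::-1],(320,520))
cv2.imwrite("pics/s2.png",np.hstack([a,b]))
E
```

```text
Mpin_y if moment at 0.13 above: -0.031
err x 90.1 rise 128.0
t33.62 tilt y 0.013 x 0.010 | rel [ 90.7 337.4 175. ] len 390.7 | F [-0.4  -0.12 -1.16] | M [-0.022 -0.014  0.002] | Mpin [-0.392  0.021  0.126] w 0.0176
[0.4917 0.1299 0.25  ] [-3.1316  0.0131  0.4523]
scene bottle [(array([316., 160.]), 0.87), (array([325., 258.]), 0.73), (array([ 90., 283.]), 0.61), (array([298., 290.]), 0.58), (array([264., 296.]), 0.53)]
scene tray [(array([122., 293.]), 0.97)]
top bottle [(array([139., 277.]), 0.62), (array([204., 366.]), 0.53), (array([137., 305.]), 0.42)]
top tray [(array([226., 142.]), 0.4)]
76 281
```

View pics/s2.png

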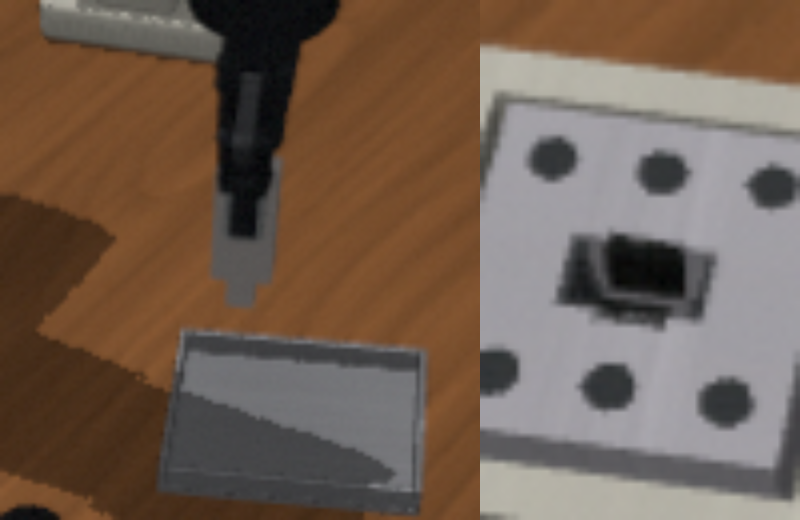

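```bash
python3 - <<'E'
from h import *
p=np.array(state()["ee_pos"])
for d in (.0,.03,.06,.07,.075,.08,.085,.09):
    print(d,proj("scene",p-[0,0,d]).round(1))
print(atz("scene",(122,293),0),atz("top",(226,142),0))
E
```

```text
0.0 [ 61.3 282.9]
0.03 [ 73.1 282.1]
0.06 [ 84.2 281.4]
0.07 [ 87.8 281.1]
0.075 [ 89.6 281. ]
0.08 [ 91.4 280.9]
0.085 [ 93.1 280.8]
0.09 [ 94.9 280.7]
[0.48078694 0.22248897 0.        ] [0.47615034 0.2338305  0.        ]
```

Call:
{"method": "servo_tool", "body": {"steps": [[-2,25,0,-0.003,-0.008,0,255],[-3,35,0,0,-0.008,0,255],[-3,25,0,0,0,0,255],[-1,8,0,0,0,0,255],[0,0,0,0,0,0,255]]}}

```text
t: 34.55
ee_pos: [0.4852, 0.2194, 0.2503]
tcp_rot: [3.141, -0.002, 0.443]
force: [-0.6, 0.6, -2.0]
width: 0.0172
```

Call:
{"method": "servo_tool", "body": {"steps": [[0,0,-20,0,0,0,255],[0,0,-35,0,0,0,255],[0,0,-35,0,0,0,255],[0,0,-20,0,0,0,255],[0,0,-5,0,0,0,255]]}}

```text
t: 35.17
ee_pos: [0.487, 0.2142, 0.1333]
tcp_rot: [3.14, -0.004, 0.438]
force: [-1.0, -0.1, -0.0]
width: 0.0171
```

```bash
python3 st.py
```

```text
Mpin_y if moment at 0.13 above: -0.209
err x 123.7 rise 11.3
t35.17 tilt y -0.004 x -0.002 | rel [123.5 415.2  58.3] len 437.0 | F [-0.97  0.34 -0.01] | M [ 0.007 -0.028 -0.011] | Mpin [-0.018 -0.083  0.433] w 0.0171
```

Call:
{"method": "servo_tool", "body": {"steps": [[-2,6,-10,0,0.003,0,255],[-1,3,-12,0,0,0,255],[0,0,-9,0,0,0,255],[0,0,-3,0,0,0,255],[0,0,0,0,0,0,255]]}}

```text
t: 35.8
ee_pos: [0.4847, 0.2233, 0.0985]
tcp_rot: [3.141, -0.004, 0.437]
force: [1.8, -0.1, -0.6]
width: 0.0173
```

```bash
python3 st.py
```

```text
Mpin_y if moment at 0.13 above: 0.316
err x 125.6 rise -23.5
t35.80 tilt y -0.003 x -0.001 | rel [125.4 424.4  23.5] len 443.1 | F [ 1.59 -0.84 -0.65] | M [ 0.005 -0.009  0.015] | Mpin [-0.25   0.11  -0.764] w 0.0173
```

Call:
{"method": "servo_tool", "body": {"steps": [[0,0,-4,0,0.003,0,255],[0,0,-4,0,0,0,255],[0,0,-2,0,0,0,255],[0,0,-1,0,0,0,255],[0,0,0,0,0,0,255]]}}

```text
t: 36.42
ee_pos: [0.485, 0.2233, 0.0874]
tcp_rot: [-3.141, -0.002, 0.437]
force: [-0.9, 0.3, -0.7]
width: 0.0176
```

Call:
{"method": "servo_tool", "body": {"steps": [[0,0,-1,0,0,0,255],[0,0,-1,0,0,0,255],[0,0,-0.5,0,0,0,255],[0,0,0,0,0,0,255],[0,0,0,0,0,0,255]]}}

```text
t: 37.05
ee_pos: [0.4851, 0.2234, 0.0849]
tcp_rot: [-3.141, -0.002, 0.437]
force: [0.0, 0.2, -1.0]
width: 0.0173
```

```bash
python3 st.py
```

```text
Mpin_y if moment at 0.13 above: 0.147
err x 125.9 rise -37.1
t37.05 tilt y -0.002 x 0.000 | rel [125.8 424.3   9.9] len 442.6 | F [ 0.11  0.13 -0.98] | M [0.022 0.007 0.078] | Mpin [-0.397  0.132  0.047] w 0.0173
```

Call:
{"method": "servo_tool", "body": {"steps": [[0,0,-0.5,0,0,0,255],[0,0,-0.5,0,0,0,255],[0,0,-0.5,0,0,0,255],[0,0,0,0,0,0,255],[0,0,0,0,0,0,255]]}}

```text
t: 37.67
ee_pos: [0.4851, 0.2234, 0.0833]
tcp_rot: [-3.141, -0.002, 0.437]
force: [-1.2, 0.1, -0.3]
width: 0.0173
```

```bash
python3 st.py
```

```text
Mpin_y if moment at 0.13 above: -0.094
err x 125.9 rise -38.7
t37.67 tilt y -0.002 x 0.000 | rel [125.8 424.3   8.3] len 442.6 | F [-1.04  0.62 -0.33] | M [-0.021  0.008 -0.037] | Mpin [-0.165  0.041  0.48 ] w 0.0173
```

Call:
{"method": "servo_tool", "body": {"steps": [[0,0,-0.5,0,0,0,255],[0,0,-0.5,0,0,0,255],[0,0,0,0,0,0,255],[0,0,0,0,0,0,255],[0,0,0,0,0,0,255]]}}

```text
t: 38.3
ee_pos: [0.4852, 0.2234, 0.0827]
tcp_rot: [-3.142, -0.003, 0.437]
force: [0.2, -0.4, -0.2]
width: 0.0176
```

```bash
python3 st.py
```

```text
Mpin_y if moment at 0.13 above: 0.104
err x 126.0 rise -39.3
t38.30 tilt y -0.003 x 0.000 | rel [125.9 424.3   7.7] len 442.6 | F [ 0.03 -0.49 -0.22] | M [-0.03   0.072  0.036] | Mpin [-0.12  0.1  -0.04] w 0.0176
```

Call:
{"method": "servo_tool", "body": {"steps": [[0,0,-0.7,0,0,0,255],[0,0,-0.5,0,0,0,255],[0,0,0,0,0,0,255],[0,0,0,0,0,0,255],[0,0,0,0,0,0,255]]}}

```text
t: 38.92
ee_pos: [0.4853, 0.2235, 0.0827]
tcp_rot: [3.142, -0.003, 0.437]
force: [-1.0, -0.1, 1.9]
width: 0.0172
```

```bash
python3 st.py
```

```text
Mpin_y if moment at 0.13 above: -0.229
err x 126.2 rise -39.3
t38.92 tilt y -0.003 x -0.000 | rel [126.  424.3   7.7] len 442.6 | F [-1.    0.32  1.85] | M [ 0.018  0.142 -0.064] | Mpin [ 0.801 -0.099  0.4  ] w 0.0172
```

Contact: z has stalled at 0.0827 and the force is +1.9 N. Releasing gradually.

Call:
{"method": "servo_tool", "body": {"steps": [[0,0,0,0,0,0,200],[0,0,0,0,0,0,190],[0,0,0,0,0,0,175],[0,0,0,0,0,0,150],[0,0,0,0,0,0,120]], "force": 20}}

```text
t: 39.55
ee_pos: [0.4854, 0.2235, 0.0825]
tcp_rot: [3.142, -0.004, 0.437]
force: [-0.2, 0.4, -0.8]
width: 0.0454
```

Call:
{"method": "servo_tool", "body": {"steps": [[0,0,0,0,0,0,60],[0,0,0,0,0,0,0],[0,0,0,0,0,0,0],[0,0,10,0,0,0,0],[0,0,20,0,0,0,0]]}}

```text
t: 40.17
ee_pos: [0.4849, 0.2234, 0.1127]
tcp_rot: [-3.141, -0.001, 0.437]
force: [0.6, 0.8, 1.1]
width: 0.0853
```

Call:
{"method": "servo_tool", "body": {"steps": [[0,0,35,0,0,0,0],[0,0,35,0,0,0,0],[0,0,20,0,0,0,0],[0,0,5,0,0,0,0],[0,0,0,0,0,0,0]]}}

```text
t: 40.8
ee_pos: [0.4847, 0.2233, 0.2142]
tcp_rot: [3.141, -0.005, 0.437]
force: [0.2, 0.1, 0.0]
width: 0.0855
```

```bash
python3 look.py w4; python3 - <<'E'
from h import *
a=read_camera("scene"); w=cv2.imread("pics/w4.png")
s=cv2.resize(a[70:290,150:350,::-1],(400,440)); cv2.imwrite("pics/fin.png",np.hstack([s,cv2.resize(w,(400,440))]))
E
```

```text
40.8 [0.4847 0.2233 0.2142] [ 3.1414 -0.0047  0.4372] [0.3077 0.4108 1.8343 0.0005 0.8918 1.441 ] [0.222  0.1171 0.0195] [-0.0358 -0.0632  0.0216]
bottle [165.7 259.9] 0.59 [0.4957 0.2277 0.045 ]
pinch [168.7 258.3] 0.36 [0.4983 0.2305 0.075 ]
```

View pics/fin.png

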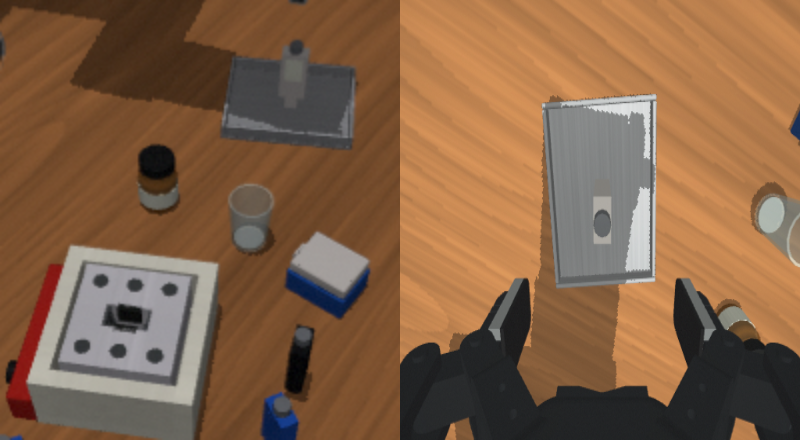

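The picture shows the bottle standing upright in the tray, at (90,293) on the left and (220,602) on the right. The gripper is clear, the bay is empty with the block flush, and the jar, beaker and tip box are in place.

```bash
python3 -c "
from h import *
for t in ('jar','beaker','tipbox'):
    r=place_of('scene',t)[:1]; print(t,[atz('scene',x['pixel'],0).round(3) for x in r])
job_done()"
```

```text
jar [array([ 0.447, -0.009,  0.   ])]
beaker [array([0.563, 0.004, 0.   ])]
tipbox [array([ 0.68 , -0.008,  0.   ])]
the job is handed in; nothing more can be done
```

The white bottle is out of the incubator and standing upright near the middle of the steel tray. I let go of it, backed the gripper away and handed the job in at about 41 s. No verdict is reported.

**Rocking:** I gripped the bottle by its flat sides and felt for the liner. The tool tilt gave about +0.29 rad one way and -0.16 rad the other before the resistance climbed, so the liner sits roughly 0.06 rad off upright. I swung the bottle between those limits, gaining about 1 mm per half swing. It came free at about 24 mm of rise.

**Setting down:** I lowered it in sub-millimetre steps until the floor pushed back with about 2 N, then opened the gripper slowly.

**Last checks:**
- **Bottle and block:** the last pictures show the bottle upright inside the tray walls and the block flush in its seat.
- **Bystanders:** the camera estimates for the jar, beaker and tip box are within about 10 mm of where they started, which is the spread between those estimates.

**What is less certain:**
- **Pull on the block:** it read 10 to 12.6 N at the end of some swings, within the 9 to 15 N range that can lift the block. It eased to between 1 and 6 N each time. The block joint cannot be read, so I can't rule out a brief lift.
- **Liner force:** I never measured it directly. I judged it from wrist torque, which was noisy and seems to be referenced above the tool point rather than at it.

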